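# Set a rolling mill's eccentric strip guide to a gauge

## Task

Set the strip guide of the rolling mill to the narrower of the two setting gauges in the wooden tray: lay that gauge flat on the feed table against the fence with its rounded nose just past the guide roller (not yet under the bridge), and swing the eccentric bolt's lever to bring the roller up to it until the gauge still slides freely but has no more than 2 mm of side play. Then prove the setting by sliding the gauge along the fence, under the bridge, until its nose meets the rolls, and draw it back along the fence until its nose is clear of the roller. Leave it lying there on the feed table with the guide still so set, and everything else on the bench where it was.

Things in the scene. Friction and masses are not known exactly. Their poses are not given: they have to be found in the camera images.
- gauge_handle (a point): Centre of the upright tab (14 along the gauge, 20 across, 40 tall) of the NARROWER aluminium setting gauge, a flat bar 190 x 28 x 12 thick with a half-round nose. The tab stands 160 behind the nose tip, from 12 to 52 above the underside; this point is 32 above it. Axes: x towards the nose, z up. 0.15 to 0.27 kg, balanced about 60 ahead of the tab.
- gauge_nose (a point): Tip of the narrower gauge's rounded nose, 6 mm above its underside (half its thickness).
- wide_gauge_handle (a point): Tab of the WIDER gauge (42 wide, otherwise the same shape and size), lying beside the other in the tray, nose the same way; the two may have changed places. Not used: leave it.
- tray: Wooden gauge tray 225 (x) x 150 (y), fixed; origin under its centre; floor 8 above the bench, rim 18, a 14 high rib between its two bays, whose middles are at y = +34 and -34. The gauges lie along its x.
- fence_mark (a point): Point on the mill's feed table, at the foot of the fence face opposite the guide roller, 110 above the bench. Axes of the mill: y the feed direction (to the rolls), z up. Table top: y -240 to 105, x -95 to 50. The fence (x 0 to 22, 14 high, face at x = 0) runs its whole length; a gauge in place fills x -28 to 0. The roller (44 dia, top 16 up) is centred near x -51, y 0.
- roll_mark (a point): Where the nose of a gauge lying along the fence meets the rolls: table height + 6, fence_mark frame x -14, y 140. A hold-down bridge crosses the path at fence_mark y 70 to 90, x -56 to 22 (underside 16, top 27 above the table). The mill's housing (fence_mark x -125 to 85, y 110 to 220) rises to 320 above the bench; crank on its +x side. All fixed.
- eccentric (a joint): Turn of the eccentric bolt carrying the guide roller (rad, 0 to 1.5, counter-clockwise from above, grows as it closes). Vertical axis at x -51, y 8 of fence_mark. Gap roller to fence in mm = 29 - 8 sin(value - 1.0): 35.7 at 0, 30 at 0.875, 28 at 1.125. Friction (0.16 N m, about 2 N at the grip) holds it. Starts open, 0 to 0.6.
- lever_grip (a point): Centre of the upright grip (16 dia, 26 to 66 above the feed table, this point at 46) at the end of the bolt's lever, 90 from its axis. From above, in fence_mark axes, the lever points at (joint value + pi - 0.1) from +x: about -x when open, swinging towards -y as it closes. The lever is a 10 mm bar 30 above the table; the bolt's head rises to 41.
- flux_bottle: Bystander: upright round bottle, 60 dia x 200 tall; origin at the centre of its underside.
- mandrel: Bystander: upright tapered steel ring mandrel on a round wooden foot (76 dia x 22), 240 tall; origin under the foot.
- hammer: Bystander: hammer lying on the bench, 240 long; origin under its middle.
- bench_block: Bystander: square steel bench block 70 x 70 x 20; origin under its centre.
- bead_cup: Bystander: white ceramic cup 70 dia x 75 tall; origin under its centre.
- pliers: Bystander: flat-nose pliers lying on the bench, 150 long; origin under the rivet.
- flat_file: Bystander: flat file with wooden handle lying on the bench, 290 long; origin under its middle.

How it is judged:
By the outcome, as a careful person would: the job done as asked, in the order asked, and still so for the second after the job is handed in, with the robot touching nothing.
It also fails if it takes over 67 s, if anything falls off the work surface, if the arm or the gripper's body presses on something with over 40 N, if the wrist force passes 120 N, or if a joint passes its speed limit or range.

## Robot

A 6-joint arm with a two-finger parallel gripper is mounted at the origin on the work surface. World frame = base frame: x ahead of the robot, y to its left, z up, the work surface at z = 0. Lengths are in m, angles in rad, forces in N, time in s.
With the tool pointing down it reaches from about 0.35 to 0.85 m from the base axis. Payload 8.1 kg.
Tool frame: the origin (TCP) lies at the very end of the fingers, on their centre line; the grasp point (between the pads) lies robot.grip_point_offset behind it (robot.grip_point_offset is the distance from the TCP to the grasp point, in m); z points along the fingers, y is the line along which they close (so a half turn about z gives the same grasp; the last joint's range is limited). The gripper opens to 93 mm and grips with 3 to 60 N. Pads are 15 mm wide; open, the fingers measure 128 mm over their backs; the gripper's body (75 mm by 188 mm) begins 65 mm behind the grasp point.
Start: joints at [-1.326, 0.13, 1.488, -0, 1.523, -0.085], TCP at [0.194, -0.568, 0.219] pointing down, gripper open.
Joint ranges: [-2.96, 2.96], [-0.89, 2.26], [0.02, 2.5], [-1.34, 4.48], [0, 2.73], [-2.66, 2.66]. Speed limits (rad/s): [2.39, 2.39, 2.79, 3.14, 3.14, 3.14].

## Interface

Orientations are given as a rotation vector (axis times angle).
In Python, from plant import robot, eyes gives the robot as it stands. The module is installed in compiled form; this text tells all that it offers.
- The arm moves only by the tool apply_moves, never from a script. Its argument "steps" is one flat list of numbers, 7 for each row, row after row: the shift along the tool's x, y, z in units of 30 mm (1.0 is 30 mm), then the turn, a rotation vector about the tool's x, y, z in units of 6 degrees (1.0 is 6 degrees), then the opening in per cent of the stroke, from 0 (shut) to 100 (fully open). In form: [dx, dy, dz, ax, ay, az, fingers, dx, dy, dz, ax, ay, az, fingers, ...]. A call has 1 to 12 rows; each row shifts and turns the commanded pose from where the row before left it, along the tool's axes as they then stand; what a row does not reach is not made up. A row lasts 1/12 s, in which the tool goes at most 41.7 mm and 7.16 degrees, less where a joint would pass 70% of its speed; a pose out of reach is approached as far as the arm can. A call is refused whole if a number of a shift passes 1 or a number of a turn 1, either way. A call with a gripper value outside its range is refused whole. The fingers move at their own pace and stop on an object; "grip_force" is the grip in N (left out, the last holds). Time passes only in rows, so rows that do not move let the fingers close. It gives the time, the measured TCP pose, the force, the opening and the grip force at its end, in the units of the state.
- robot.read_state(): the state, without advancing time (a new reading comes with each control period).
- eyes.read_camera(name): name is "scene" or "top" or "wrist"; returns the picture (420x560x3 uint8, red, green, blue); there is no depth.
- eyes.calibration(name): a dict with "K" (3x3 intrinsics, pixels), "k1" (the pictures are not rectified: a ray, as slopes to the right and down, at radius r is drawn at 1 + k1 r^2 times it, then the intrinsics apply), "R" (3x3) and "t" (3): a world point X has camera coordinates R X + t. Camera axes: x right, y down, z forward; pixel columns grow to the right and rows downward; lengths in m; the calibration is good to about 2 mm. A picture is of the moment at which its call begins: read the wrist's pose just before it. calibration takes no time and is no camera call; for the wrist camera it gives the pose at the moment of the call.
- robot.close_job(): hands the job in; it is judged then, once.
Trained networks look in the newest picture that a camera, given by its name, has taken for a name from the list of things; names that differ only in an ending like _2 or _b are one class to them, and where a whole thing is asked for, a point or a joint stands for the part that bears it (a point fixed in the world has none). Each returns a list of dicts, best first, with "conf" (0 to 1); they miss things now and then, are a little off and sometimes report something else, mostly with a low value. They report only what shows in the picture. A call takes as long as a camera call.
- eyes.search_frame(camera, thing): "rect" ([left, top, width, height] in pixels, round what is visible of it).
- eyes.place_of(camera, thing): "xy" ([column, row] in pixels: a listed point, or the origin of a listed thing).
The state is a dict: "t": time; "q": joint angles; "dq": joint speeds; "joint_torque": joint torques, N m; "tool_pos": TCP position; "orientation": TCP orientation; "force": force on the tool from outside, world axes, zero at the start; "wrist_torque": the same for the moment, N m; "opening": finger opening in m; "gripper_force": force on a finger pad.
Only numpy, scipy, OpenCV 4.12 (cv2) and the standard library are available. Lean on these libraries where they do the work, as an engineer would, in place of code of your own. Each camera call takes 0.05 s, during which the arm holds its last target. There are 200 camera calls.

## Working session

There is one attempt and no reset: what is moved stays moved. The work goes in short steps, Python scripts to look and compute and a tool call to move; the robot and the scene stay as the last step left them, time stands still between calls to the robot, and variables do not carry over. Pictures are saved under pics/ and viewed, at most 10 in all, crops included, and the job is handed in when it is done.

Besides the shell and the picture viewer there is one more tool, called after "Call:" as name(argument=value, ...) on one line, values as JSON. apply_moves: Moves the arm, as the interface text tells. Its arguments: {"type":"object","properties":{"steps":{"type":"array"},"grip_force":{"type":"number"}},"required":["steps"]}

```bash
mkdir -p pics; cat > h.py <<'E'
import numpy as np, cv2
from scipy.spatial.transform import Rotation as Rn
from plant import robot, eyes
def pix2world(cal,uv,z):
    K=np.array(cal["K"]);k1=cal["k1"];R=np.array(cal["R"]);t=np.array(cal["t"])
    d=np.array([(uv[0]-K[0,2])/K[0,0],(uv[1]-K[1,2])/K[1,1]]);s=d.copy()
    for _ in range(30): s=d/(1+k1*(s@s))
    ray=R.T@np.array([s[0],s[1],1]);c=-R.T@t
    return c+ray*(z-c[2])/ray[2]
def world2pix(cal,X):
    K=np.array(cal["K"]);p=np.array(cal["R"])@np.array(X)+np.array(cal["t"])
    s=p[:2]/p[2];s=s*(1+cal["k1"]*(s@s))
    return np.array([K[0,0]*s[0]+K[0,2],K[1,1]*s[1]+K[1,2]])
def save(img,name,scale=1): cv2.imwrite("pics/"+name,cv2.resize(img[:,:,::-1],None,fx=scale,fy=scale))
E
python3 - <<'E'
from h import *
np.set_printoptions(precision=3,suppress=True)
s=robot.read_state();print({k:np.round(v,3).tolist() for k,v in s.items()});print(robot.grip_point_offset)
Z=dict(gauge_handle=.04,gauge_nose=.014,wide_gauge_handle=.04,tray=0,fence_mark=.11,roll_mark=.116,lever_grip=.156,flux_bottle=0,mandrel=0,hammer=0,bench_block=0,bead_cup=0,pliers=0,flat_file=0)
for c in ["top","scene"]:
    img=eyes.read_camera(c);save(img,c+"0.png",1.4)
    cal=eyes.calibration(c);print(c,-np.array(cal["R"]).T@cal["t"])
    for n,z in Z.items():
        for r in eyes.place_of(c,n)[:2]: print(n,np.round(r["xy"],1),round(r["conf"],2),pix2world(cal,r["xy"],z))
E
```

```text
{'t': 0.0, 'q': [-1.326, 0.131, 1.489, -0.0, 1.523, -0.085], 'dq': [-0.0, -0.001, 0.001, -0.001, 0.0, 0.002], 'joint_torque': [0.001, -55.983, -49.176, 0.077, 0.035, -0.0], 'tool_pos': [0.194, -0.567, 0.218], 'orientation': [-3.097, -0.515, 0.0], 'force': [0.398, -0.332, 0.452], 'wrist_torque': [0.057, -0.031, 0.006], 'gripper_force': 0.0, 'opening': 0.093}
0.0188
top [ 0.422 -0.159  1.326]
gauge_handle [339.4 218.4] 0.61 [ 0.544 -0.311  0.04 ]
gauge_nose [344.1 165. ] 0.96 [ 0.694 -0.331  0.014]
wide_gauge_handle [364.1 227.2] 0.91 [ 0.52  -0.377  0.04 ]
wide_gauge_handle [350.5 200. ] 0.64 [ 0.593 -0.342  0.04 ]
tray [348.1 200.3] 0.77 [ 0.598 -0.341  0.   ]
fence_mark [195.6 181.5] 0.68 [0.635 0.062 0.11 ]
roll_mark [140. 181.] 0.83 [0.637 0.203 0.116]
lever_grip [184.2 234.8] 0.85 [0.496 0.079 0.156]
flux_bottle [296.1 259.2] 0.9 [ 0.437 -0.196  0.   ]
mandrel [297.3 139.1] 0.85 [ 0.773 -0.203  0.   ]
hammer [233.4 144.9] 0.79 [ 0.758 -0.024  0.   ]
bench_block [257.4 279.3] 0.75 [ 0.384 -0.09   0.   ]
bench_block [327.9 293.1] 0.25 [ 0.345 -0.28   0.   ]
bead_cup [370.5 285.1] 0
[... 273 characters left out ...]
andle [244.1 188.4] 0.57 [ 0.543 -0.364  0.04 ]
tray [233.3 204.6] 0.75 [ 0.592 -0.357  0.   ]
fence_mark [301.2 256.4] 0.56 [0.63 0.06 0.11]
fence_mark [298.5 212.7] 0.55 [ 0.529 -0.086  0.11 ]
roll_mark [336.  290.6] 0.66 [0.638 0.206 0.116]
flux_bottle [300.9 209.9] 0.74 [ 0.432 -0.202  0.   ]
mandrel [211.2 255. ] 0.83 [ 0.767 -0.19   0.   ]
hammer [243.3 286.6] 0.89 [ 0.757 -0.03   0.   ]
hammer [330.3 220.6] 0.43 [ 0.391 -0.104  0.   ]
bench_block [331.7 223.3] 0.79 [ 0.396 -0.092 -0.   ]
bead_cup [279.2 179.1] 0.58 [ 0.388 -0.385  0.   ]
pliers [333.3 224. ] 0.43 [ 0.394 -0.086  0.   ]
pliers [309.4 188.4] 0.42 [ 0.338 -0.278  0.   ]
flat_file [212.2 174.3] 0.71 [ 0.562 -0.554  0.   ]
```

View pics/top0.png

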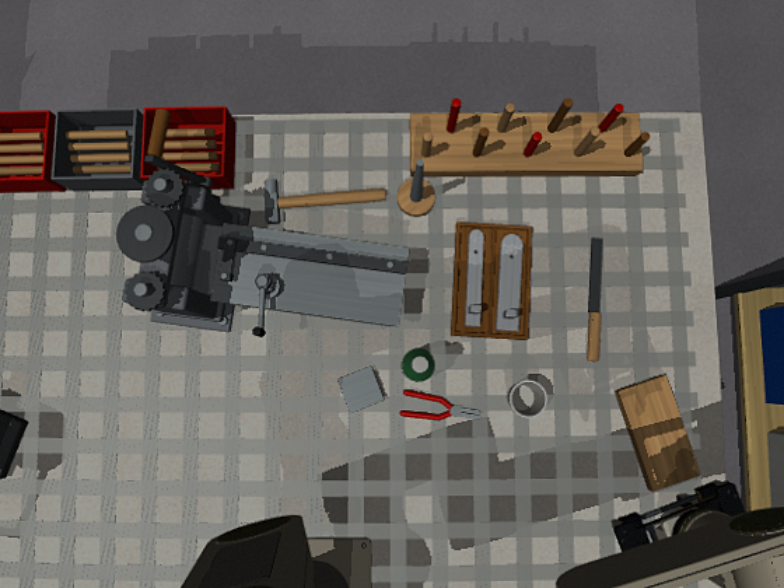

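View pics/scene0.png

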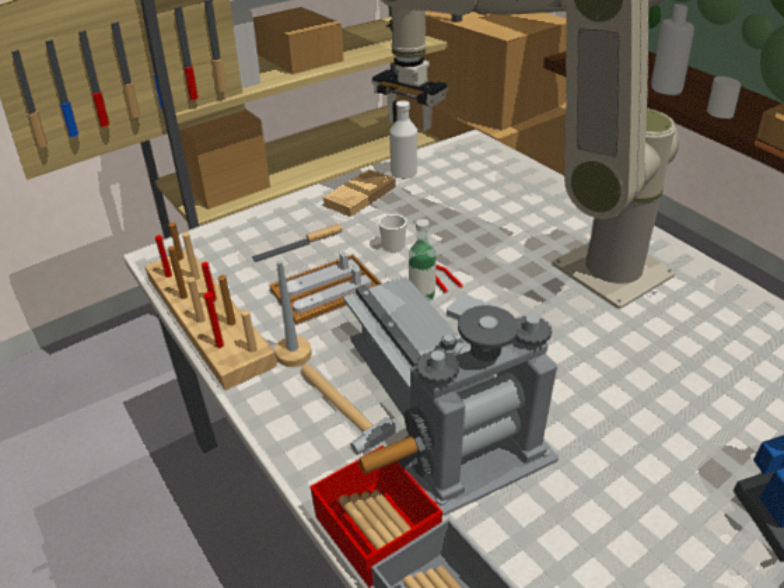

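The narrow gauge is the left one in the top view (tab at about (475,308), nose at (476,235) in the scaled picture). The lever points to the robot with its grip at (259,330), and the mill is turned by about -9°. Next I'll write a row planner and go above the tab.

```bash
cat >> h.py <<'E'
def heading(rv): # heading of tool x axis, degrees
    x=Rn.from_rotvec(rv).as_matrix()[:,0]; return np.degrees(np.arctan2(x[1],x[0]))
def down(h): # tool down with tool x at heading h (deg)
    c,s=np.cos(np.radians(h)),np.sin(np.radians(h)); return Rn.from_matrix(np.array([[c,s,0],[s,-c,0],[0,0,-1]]))
def plan(wps,fing,start=None,n_extra=0):
    """wps: list of (pos,heading); prints rows in the units of the moves"""
    s=robot.read_state()
    p,R=(np.array(s["tool_pos"]),Rn.from_rotvec(s["orientation"])) if start is None else (np.array(start[0]),down(start[1]))
    for pos,h in wps:
        pos=np.array(pos); w=(R.inv()*down(h)).as_rotvec(); d=pos-p
        n=int(max(np.ceil(np.linalg.norm(d)/.0295),np.ceil(np.degrees(np.linalg.norm(w))/5.9),1)); p0=p.copy();out=[]
        for i in range(n):
            u=np.round(R.inv().apply(p0+d*(i+1)/n-p)/.03,2)
            a=np.round(np.degrees((R.inv()*down(h)).as_rotvec())/(n-i)/6,2)
            p=p+R.apply(u*.03); R=R*Rn.from_rotvec(np.radians(a*6))
            out.append(", ".join("%g"%(v+0.) for v in [*u,*a,fing]))
        print(n,"rows:\n"+",\n".join(out))
def st():
    s=robot.read_state();print("t",round(s["t"],2),"tcp",np.round(s["tool_pos"],4),"head",round(heading(s["orientation"]),2),"q",np.round(s["q"],2),"F",np.round(s["force"],2),"open",round(s["opening"],4),"gf",round(s["gripper_force"],1));return s
E
python3 - <<'E'
from h import *
plan([((.535,-.325,.24),86)],100)
E
```

```text
15 rows:
0.89, -0.26, -0.05, 0, 0, -0.75, 100,
0.91, -0.2, -0.04, 0, 0, -0.75, 100,
0.92, -0.12, -0.05, 0, 0, -0.74, 100,
0.93, -0.05, -0.05, 0, 0, -0.75, 100,
0.93, 0.02, -0.05, 0, 0, -0.74, 100,
0.92, 0.09, -0.04, 0, 0, -0.75, 100,
0.92, 0.17, -0.05, 0, 0, -0.74, 100,
0.9, 0.24, -0.05, 0, 0, -0.75, 100,
0.87, 0.3, -0.05, 0, 0, -0.74, 100,
0.85, 0.38, -0.04, 0, 0, -0.75, 100,
0.82, 0.44, -0.05, 0, 0, -0.74, 100,
0.79, 0.5, -0.05, 0, 0, -0.75, 100,
0.74, 0.56, -0.05, 0, 0, -0.74, 100,
0.69, 0.62, -0.04, 0, 0, -0.75, 100,
0.65, 0.67, -0.05, 0, 0, -0.74, 100
```

Call:
apply_moves(steps=[0.89,-0.26,-0.05,0,0,-0.75,100,0.91,-0.2,-0.05,0,0,-0.75,100,0.92,-0.12,-0.05,0,0,-0.75,100,0.93,-0.05,-0.05,0,0,-0.75,100,0.93,0.02,-0.05,0,0,-0.75,100,0.92,0.09,-0.05,0,0,-0.75,100,0.92,0.17,-0.05,0,0,-0.75,100,0.9,0.24,-0.05,0,0,-0.75,100])

```text
t: 2.17
tool_pos: [0.377, -0.4371, 0.2308]
orientation: [2.785, 1.453, 0.0]
force: [-0.3, -0.6, -0.5]
opening: 0.0931
gripper_force: 0.0
```

Call:
apply_moves(steps=[0.87,0.3,-0.05,0,0,-0.75,100,0.85,0.38,-0.05,0,0,-0.75,100,0.82,0.44,-0.05,0,0,-0.75,100,0.79,0.5,-0.05,0,0,-0.75,100,0.74,0.56,-0.05,0,0,-0.75,100,0.69,0.62,-0.05,0,0,-0.75,100,0.65,0.67,-0.05,0,0,-0.75,100,0,0,0,0,0,0,100,0,0,0,0,0,0,100])

```text
t: 2.92
tool_pos: [0.5353, -0.3229, 0.241]
orientation: [-2.288, -2.153, 0.0]
force: [0.1, -0.3, 1.3]
opening: 0.093
gripper_force: 0.0
```

```bash
python3 - <<'E'
from h import *
np.set_printoptions(precision=4,suppress=True)
st();cal=eyes.calibration("wrist");img=eyes.read_camera("wrist");save(img,"w1.png",1.2)
print(-np.array(cal["R"]).T@cal["t"])
for n,z in dict(gauge_handle=.04,wide_gauge_handle=.04,gauge_nose=.014,tray=0).items():
    for r in eyes.place_of("wrist",n)[:2]: print(n,np.round(r["xy"],1),round(r["conf"],2),pix2world(cal,r["xy"],z))
E
```

```text
t 2.92 tcp [ 0.5353 -0.3229  0.241 ] head 86.51 q [-0.62  0.19  1.38 -0.    1.57 -0.56] F [ 0.13 -0.3   1.3 ] open 0.093 gf 0.0
[ 0.5394 -0.2551  0.4071]
gauge_handle [277.5 178.1] 0.93 [ 0.5338 -0.3103  0.04  ]
wide_gauge_handle [277.8 229. ] 0.63 [ 0.53   -0.3776  0.04  ]
gauge_nose [399.8 174. ] 0.59 [ 0.6988 -0.3184  0.014 ]
tray [321.8 197.5] 0.65 [ 0.5943 -0.3477  0.    ]
```

View pics/w1.png

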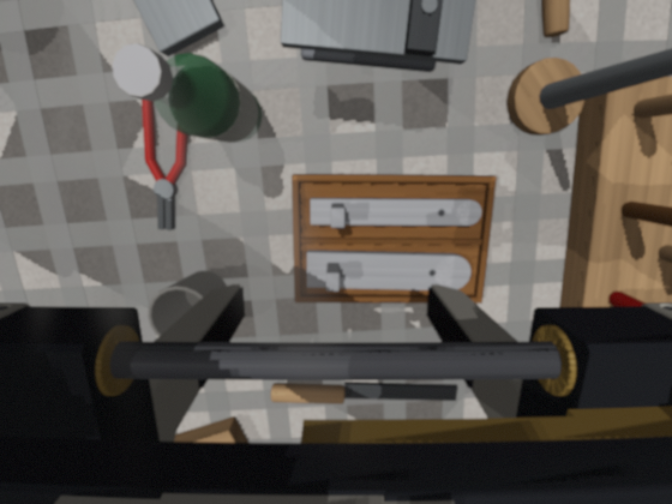

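The narrow gauge lies in the upper bay: rear end at (311,213), nose at (482,213), tab top at (338,210) in the scaled picture. The network's handle agrees.

```bash
python3 - <<'E'
from h import *
np.set_printoptions(precision=4,suppress=True)
cal=eyes.calibration("wrist")
a=pix2world(cal,np.array([311,212.5])/1.2,.02);b=pix2world(cal,np.array([482,212.5])/1.2,.02)
print(a,b,np.linalg.norm(b-a),np.degrees(np.arctan2(*(b-a)[1::-1])), "tab from nose",b-(b-a)*160/190)
for p in [(297,180),(495,180),(297,300),(482,300)]: print(pix2world(cal,np.array(p)/1.2,.018))
print("tabtop",pix2world(cal,np.array([338,209])/1.2,.06))
E
```

```text
[ 0.5076 -0.3123  0.02  ] [ 0.6973 -0.3243  0.02  ] 0.19015821901225968 -3.644525032890496 tab from nose [ 0.5375 -0.3142  0.02  ]
[ 0.4951 -0.2761  0.018 ]
[ 0.7113 -0.2896  0.018 ]
[ 0.4822 -0.4155  0.018 ]
[ 0.7025 -0.4302  0.018 ]
tabtop [ 0.5376 -0.3048  0.06  ]
```

```bash
python3 - <<'E'
from h import *
plan([((.5375,-.312,.14),86.3),((.5375,-.312,.024),86.3)],60)
E
```

```text
4 rows:
0.11, 0.03, 0.84, 0, 0, 0, 60,
0.11, 0.02, 0.85, 0, 0, 0, 60,
0.11, 0.03, 0.84, 0, 0, 0, 60,
0.11, 0.02, 0.84, 0, 0, 0, 60
4 rows:
0, 0, 0.97, 0, 0, 0, 60,
0, 0, 0.96, 0, 0, 0, 60,
0, 0, 0.97, 0, 0, 0, 60,
0, 0, 0.97, 0, 0, 0, 60
```

Call:
apply_moves(steps=[0.11,0.03,0.84,0,0,0,60,0.11,0.02,0.84,0,0,0,60,0.11,0.03,0.84,0,0,0,60,0.11,0.02,0.84,0,0,0,60,0,0,0.97,0,0,0,60,0,0,0.97,0,0,0,60,0,0,0.97,0,0,0,60,0,0,0.96,0,0,0,60,0,0,0,0,0,0,60])

```text
t: 3.92
tool_pos: [0.5376, -0.3119, 0.0221]
orientation: [2.292, 2.148, 0.0]
force: [0.2, 0.1, 0.6]
opening: 0.0556
gripper_force: 0.0
```

Call:
apply_moves(steps=[0,0,0,0,0,0,0,0,0,0,0,0,0,0,0,0,0,0,0,0,0,0,0,0,0,0,0,0,0,0,0,0,0,0,0,0,0,0,0,0,0,0], grip_force=30)

```text
t: 4.42
tool_pos: [0.5383, -0.3111, 0.0246]
orientation: [2.29, 2.15, 0.0]
force: [-0.7, -0.2, 0.2]
opening: 0.0203
gripper_force: 0.0
```

Call:
apply_moves(steps=[0,0,0,0,0,0,0,0,0,0,0,0,0,0,0,0,0,0,0,0,0,0,0,0,0,0,0,0])

```text
t: 4.75
tool_pos: [0.5383, -0.311, 0.0244]
orientation: [2.29, 2.15, -0.0]
force: [-0.6, 0.8, 1.5]
opening: 0.0139
gripper_force: 30.0
```

Call:
apply_moves(steps=[0,0,-0.3,0,0,0,0,0,0,-0.5,0,0,0,0,0,0,-0.9,0,0,0,0,0,0,-0.9,0,0,0,0,0,0,-0.9,0,0,0,0,0,0,-0.9,0,0,0,0,0,0,-0.9,0,0,0,0])

```text
t: 5.33
tool_pos: [0.5379, -0.3107, 0.1848]
orientation: [-2.29, -2.15, 0.0]
force: [0.8, -0.7, -1.7]
opening: 0.0137
gripper_force: 30.0
```

```bash
python3 - <<'E'
from h import *
np.set_printoptions(precision=4,suppress=True)
st();cal=eyes.calibration("wrist");img=eyes.read_camera("wrist")
for n,z in dict(fence_mark=.11,roll_mark=.116,lever_grip=.156,eccentric=.151,gauge_nose=.16,gauge_handle=.18).items():
    for r in eyes.place_of("wrist",n)[:2]: print(n,np.round(r["xy"],1),round(r["conf"],2),pix2world(cal,r["xy"],z))
# fence angle from top camera lines
cal=eyes.calibration("top");img=eyes.read_camera("top")
for a,z in [((247,248),.124),((407,273),.124),((232,303),.11),((400,325),.11)]: print(pix2world(cal,np.array(a)/1.4,z))
save(img[130:260,70:310],"topc.png",3.2)
E
```

```text
t 5.33 tcp [ 0.5379 -0.3107  0.1848] head 86.4 q [-0.61  0.2   1.47  0.    1.47 -0.54] F [ 0.75 -0.7  -1.71] open 0.0137 gf 30.0Traceback (most recent call last):
  File "<stdin>", line 5, in <module>
ValueError: it knows: bead_cup, bench_block, fence_mark, flat_file, flux_bottle, gauge_handle, gauge_nose, hammer, lever_grip, mandrel, pliers, roll_mark, tray, wide_gauge_handle
```

```bash
python3 - <<'E'
from h import *
plan([((.58,-.145,.205),171)],0)
np.set_printoptions(precision=4,suppress=True)
cal=eyes.calibration("top");img=eyes.read_camera("top")
for a,z in [((247,248),.124),((407,273),.124),((232,303),.11),((400,325),.11)]: print(pix2world(cal,np.array(a)/1.4,z))
save(img[130:260,70:310],"topc.png",3.2)
E
```

```text
15 rows:
0.37, 0.07, -0.05, 0, 0, -0.94, 0,
0.37, 0.1, -0.04, 0, 0, -0.94, 0,
0.35, 0.15, -0.05, 0, 0, -0.94, 0,
0.34, 0.17, -0.05, 0, 0, -0.94, 0,
0.32, 0.21, -0.04, 0, 0, -0.94, 0,
0.3, 0.24, -0.05, 0, 0, -0.94, 0,
0.27, 0.26, -0.05, 0, 0, -0.94, 0,
0.25, 0.29, -0.04, 0, 0, -0.94, 0,
0.21, 0.32, -0.05, 0, 0, -0.94, 0,
0.19, 0.33, -0.05, 0, 0, -0.94, 0,
0.15, 0.35, -0.05, 0, 0, -0.94, 0,
0.11, 0.36, -0.04, 0, 0, -0.94, 0,
0.08, 0.37, -0.05, 0, 0, -0.94, 0,
0.04, 0.38, -0.05, 0, 0.01, -0.94, 0,
0.01, 0.38, -0.04, -0.01, 0, -0.94, 0
[0.6444 0.108  0.124 ]
[ 0.596  -0.1806  0.124 ]
[0.5461 0.1365 0.11  ]
[ 0.5038 -0.1673  0.11  ]
```

View pics/topc.png

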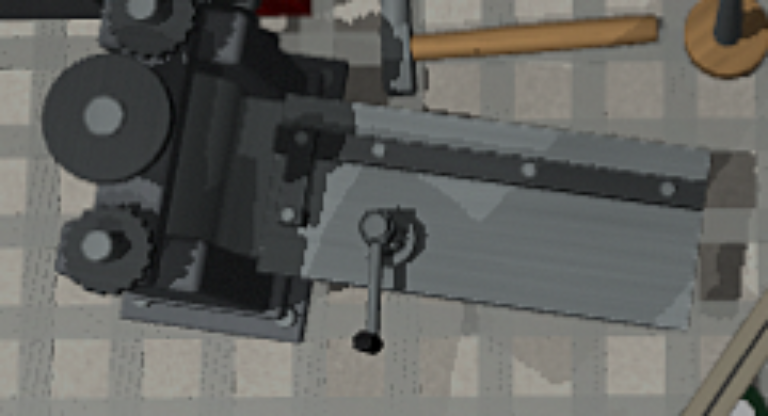

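The fence face runs from (337,160) to (707,208) in the crop, the table's near edge from (303,277) to (688,328), the bolt is at (376,226) and the grip at (368,341).

Call:
apply_moves(steps=[0.37,0.07,-0.05,0,0,-0.94,0,0.37,0.1,-0.05,0,0,-0.94,0,0.35,0.15,-0.05,0,0,-0.94,0,0.34,0.17,-0.05,0,0,-0.94,0,0.32,0.21,-0.05,0,0,-0.94,0,0.3,0.24,-0.05,0,0,-0.94,0,0.27,0.26,-0.05,0,0,-0.94,0])

```text
t: 6.17
tool_pos: [0.5563, -0.2323, 0.1908]
orientation: [-1.42, -2.797, -0.0]
force: [0.3, 0.5, -1.4]
opening: 0.0142
gripper_force: 30.0
```

Call:
apply_moves(steps=[0.25,0.29,-0.05,0,0,-0.94,0,0.21,0.32,-0.05,0,0,-0.94,0,0.19,0.33,-0.05,0,0,-0.94,0,0.15,0.35,-0.05,0,0,-0.94,0,0.11,0.36,-0.05,0,0,-0.94,0,0.08,0.37,-0.05,0,0,-0.94,0,0.04,0.38,-0.05,0,0,-0.94,0,0.01,0.38,-0.05,0,0,-0.94,0,0,0,0,0,0,0,0,0,0,0,0,0,0,0])

```text
t: 7.0
tool_pos: [0.5786, -0.1443, 0.2037]
orientation: [-0.249, -3.129, -0.001]
force: [0.6, -0.6, -1.5]
opening: 0.014
gripper_force: 30.0
```

```bash
python3 - <<'E'
from h import *
np.set_printoptions(precision=4,suppress=True)
cal=eyes.calibration("top")
for n,a,z in [("f1",(337,160),.122),("f2",(707,208),.122),("t1",(303,277),.11),("t2",(688,328),.11),("bolt",(376,226),.151),("grip",(368,341),.176)]: print(n,pix2world(cal,np.array(a)/3.2+[70,130],z))
st();cal=eyes.calibration("wrist");img=eyes.read_camera("wrist");save(img,"w2.png",1.4)
for n,z in dict(fence_mark=.11,roll_mark=.116,lever_grip=.156,gauge_nose=.195,gauge_handle=.22).items():
    for r in eyes.place_of("wrist",n)[:2]: print(n,np.round(r["xy"],1),round(r["conf"],2),pix2world(cal,r["xy"],z))
E
```

```text
f1 [0.6374 0.1111 0.122 ]
f2 [ 0.5962 -0.1812  0.122 ]
t1 [0.5458 0.1391 0.11  ]
t2 [ 0.5029 -0.1655  0.11  ]
bolt [0.5805 0.0735 0.151 ]
grip [0.4908 0.0732 0.176 ]
t 7.0 tcp [ 0.5786 -0.1443  0.2037] head 170.89 q [-0.33  0.13  1.52 -0.    1.5  -1.74] F [ 0.6  -0.62 -1.54] open 0.014 gf 30.0
fence_mark [497.5 228. ] 0.89 [0.6276 0.0563 0.11  ]
fence_mark [277.4 257.5] 0.66 [ 0.6233 -0.155   0.11  ]
gauge_nose [521.4 239.7] 0.61 [0.6    0.0102 0.195 ]
gauge_handle [277.5 257.5] 0.56 [ 0.5756 -0.1464  0.22  ]
```

View pics/w2.png

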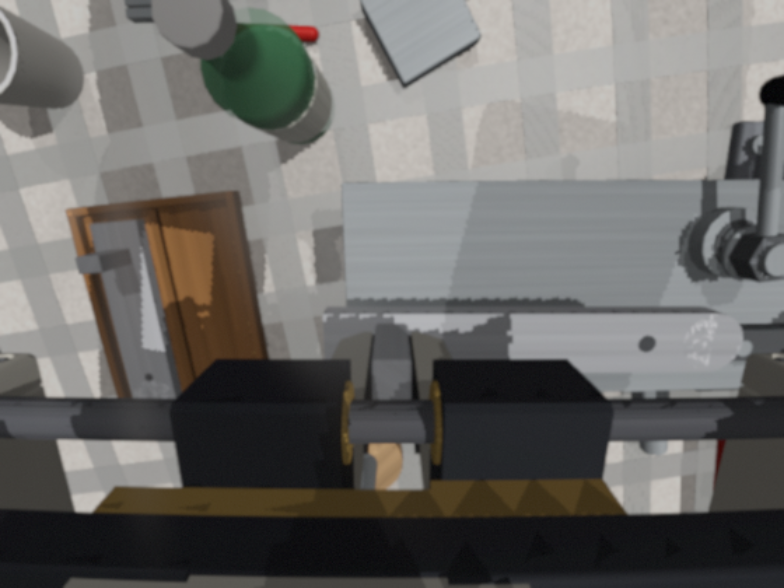

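```bash
cat >> h.py <<'E'
FM=np.array([.630,.058]);PHI=-8.0
def mill(x,y,z):  # mm in fence_mark axes, z mm above table -> world
    c,s=np.cos(np.radians(PHI)),np.sin(np.radians(PHI)); return np.array([FM[0]+(x*c-y*s)/1e3,FM[1]+(x*s+y*c)/1e3,.11+z/1e3])
def tomill(p):
    d=(np.array(p[:2])-FM)*1e3;c,s=np.cos(np.radians(PHI)),np.sin(np.radians(PHI)); return np.array([c*d[0]+s*d[1],-s*d[0]+c*d[1],(p[2]-.11)*1e3])
E
python3 - <<'E'
from h import *
cal=eyes.calibration("wrist")
img=cv2.imread("pics/w2.png");g=cv2.cvtColor(img,6)
def edge(c0,c1,r0,r1,z,sign):
    P=[]
    for c in range(c0,c1,6):
        col=cv2.GaussianBlur(g,(5,5),0)[r0:r1,c].astype(float);d=np.diff(col)*sign;r=r0+np.argmax(d)
        P.append(pix2world(cal,np.array([c,r+.5])/1.4,z)[:2])
    P=np.array(P);l=cv2.fitLine(P.astype(np.float32),cv2.DIST_HUBER,0,.001,.001).ravel();print(np.degrees(np.arctan2(l[1],l[0]))%180,l[2:])
edge(360,690,172,192,.11,-1);edge(360,690,172,192,.11,1)
edge(520,690,300,325,.199,1);edge(340,500,300,325,.199,1);edge(340,500,300,325,.199,-1)
plan([(mill(-20,-200,30),172),(mill(-20,-200,18),172)],0)
E
```

```text
81.669304 [ 0.51968616 -0.05066855]
81.230446 [ 0.5221496  -0.05587259]
80.828766 [ 0.5786657  -0.05230878]
80.63905 [ 0.56468886 -0.14098087]
90.02268 [ 0.5632971  -0.14083833]
3 rows:
-0.02, 0.1, 0.73, 0, 0, -0.06, 0,
-0.02, 0.09, 0.72, 0, 0, -0.06, 0,
-0.02, 0.1, 0.73, 0, -0.01, -0.07, 0
1 rows:
0, 0, 0.4, 0, 0, 0, 0
```

Call:
apply_moves(steps=[-0.02,0.1,0.73,0,0,-0.06,0,-0.02,0.1,0.73,0,0,-0.06,0,-0.02,0.1,0.73,0,0,-0.06,0,0,0,0.35,0,0,0,0,0,0,0,0,0,0,0,0,0,0,0,0,0,0])

```text
t: 7.8
tool_pos: [0.5825, -0.1365, 0.1295]
orientation: [-0.218, -3.133, -0.0]
force: [-0.2, 0.6, -1.5]
opening: 0.0141
gripper_force: 30.0
```

```bash
python3 - <<'E'
from h import *
s=st();print(tomill(s["tool_pos"]))
E
```

```text
t 7.8 tcp [ 0.5825 -0.1365  0.1295] head 172.03 q [-0.32  0.18  1.59 -0.    1.36 -1.75] F [-0.25  0.58 -1.5 ] open 0.0141 gf 30.0
[ -19.988374   -199.24862084   19.51738748]
```

Call:
apply_moves(steps=[0,0,0.04,0,0,0,0,0,0,0.04,0,0,0,0,0,0,0,0,0,0,0])

```text
t: 8.05
tool_pos: [0.583, -0.1365, 0.1277]
orientation: [0.218, 3.133, -0.0]
force: [0.3, -0.1, -1.6]
opening: 0.0137
gripper_force: 30.0
```

Call:
apply_moves(steps=[0,0,0.03,0,0,0,0,0,0,0,0,0,0,0])

```text
t: 8.22
tool_pos: [0.5828, -0.1363, 0.1264]
orientation: [0.217, 3.134, -0.0]
force: [-0.3, -0.2, -2.3]
opening: 0.0139
gripper_force: 30.0
```

Call:
apply_moves(steps=[0,0,0.03,0,0,0,0,0,0,0,0,0,0,0])

```text
t: 8.38
tool_pos: [0.5829, -0.1363, 0.1256]
orientation: [0.217, 3.134, -0.0]
force: [0.1, -0.1, -0.7]
opening: 0.0139
gripper_force: 30.0
```

Call:
apply_moves(steps=[0,0,0.02,0,0,0,0,0,0,0,0,0,0,30,0,0,0,0,0,0,30,0,0,0,0,0,0,30])

```text
t: 8.72
tool_pos: [0.5827, -0.1362, 0.1247]
orientation: [0.217, 3.134, 0.0]
force: [0.0, 0.9, 0.2]
opening: 0.0266
gripper_force: 0.0
```

Call:
apply_moves(steps=[0,0,0,0,0,0,0,0,0,0,0,0,0,0,0,0,0,0,0,0,0,0,0,0,0,0,0,0,0,0,0,0,0,0,0], grip_force=8)

```text
t: 9.13
tool_pos: [0.5827, -0.1362, 0.1246]
orientation: [-0.217, -3.134, -0.0]
force: [0.4, -0.5, -1.1]
opening: 0.0136
gripper_force: 8.0
```

Call:
apply_moves(steps=[-0.05,0,0,0,0,0,0,-0.05,0,0,0,0,0,0,-0.04,0,0,0,0,0,0,0,0,0,0,0,0,0])

```text
t: 9.47
tool_pos: [0.5871, -0.1369, 0.1246]
orientation: [0.217, 3.134, 0.0]
force: [-0.2, 0.2, 0.6]
opening: 0.0136
gripper_force: 8.0
```

Call:
apply_moves(steps=[-0.04,0,0,0,0,0,0,0,0,0,0,0,0,0])

```text
t: 9.63
tool_pos: [0.5882, -0.137, 0.1247]
orientation: [0.217, 3.134, 0.0]
force: [-0.1, -0.3, -1.8]
opening: 0.0138
gripper_force: 8.0
```

Call:
apply_moves(steps=[-0.04,0,0,0,0,0,0,0,0,0,0,0,0,0])

```text
t: 9.8
tool_pos: [0.5894, -0.1372, 0.1247]
orientation: [0.217, 3.134, 0.0]
force: [-0.7, 0.4, -1.6]
opening: 0.0142
gripper_force: 8.0
```

Call:
apply_moves(steps=[-0.05,0,0,0,0,0,0,0,0,0,0,0,0,0])

```text
t: 9.97
tool_pos: [0.5901, -0.1372, 0.1247]
orientation: [-0.217, -3.132, -0.0]
force: [-5.0, 0.8, 3.2]
opening: 0.0137
gripper_force: 8.0
```

Call:
apply_moves(steps=[-0.05,0,0,0,0,0,0,0,0,0,0,0,0,0])

```text
t: 10.13
tool_pos: [0.5914, -0.1374, 0.1247]
orientation: [-0.217, -3.132, -0.001]
force: [-6.5, 0.9, 3.9]
opening: 0.0145
gripper_force: 8.0
```

```bash
python3 - <<'E'
from h import *
s=st();print(tomill(s["tool_pos"]))
cal=eyes.calibration("wrist");img=eyes.read_camera("wrist");save(img[150:420,200:560],"w3.png",2.2)
E
```

```text
t 10.13 tcp [ 0.5914 -0.1374  0.1247] head 172.07 q [-0.31  0.21  1.57 -0.    1.36 -1.74] F [-6.52  0.87  3.93] open 0.0145 gf 8.0
[ -11.02903731 -198.8673527    14.71336044]
```

View pics/w3.png

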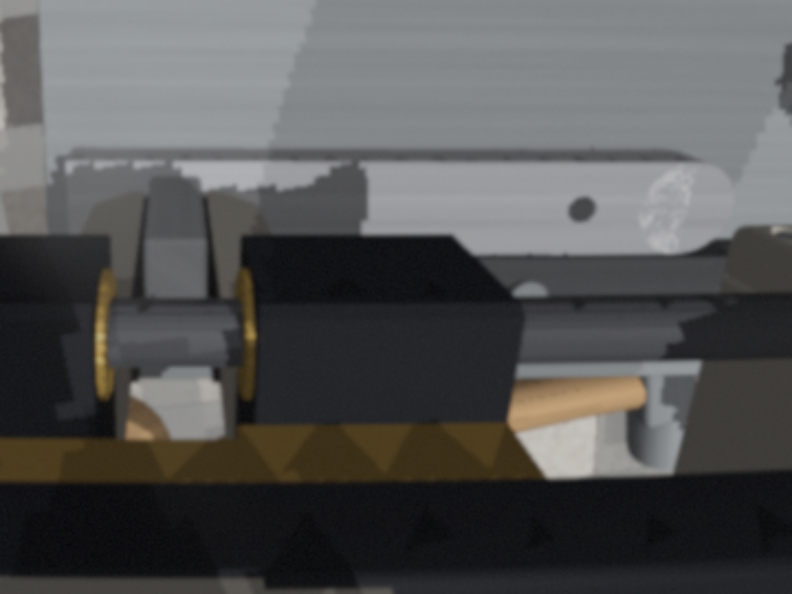

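The gauge lies flush: its far edge (row 254) meets the dark fence all along, with 6.5 N contact. I'll ease off and slide it forward 70 mm, so that the nose is past the roller.

Call:
apply_moves(steps=[0.03,0,0,0,0,0,0,0,0.2,0,0,0,0,0,0,0.4,0,0,0,0,0,0,0.4,0,0,0,0,0,0,0.4,0,0,0,0,0,0,0.4,0,0,0,0,0,0,0.4,0,0,0,0,0,0,0.15,0,0,0,0,0,0,0,0,0,0,0,0])

```text
t: 10.93
tool_pos: [0.6013, -0.0657, 0.1247]
orientation: [0.214, 3.134, 0.001]
force: [-0.1, 0.6, -1.1]
opening: 0.014
gripper_force: 8.0
```

```bash
python3 - <<'E'
from h import *
np.set_printoptions(precision=4,suppress=True)
s=st();print(tomill(s["tool_pos"]))
cal=eyes.calibration("wrist");img=eyes.read_camera("wrist");save(img[60:420,110:560],"w4.png",1.7)
for n,z in dict(fence_mark=.11,lever_grip=.156,gauge_nose=.116).items():
    for r in eyes.place_of("wrist",n)[:2]: print(n,np.round(r["xy"],1),round(r["conf"],2),tomill(pix2world(cal,r["xy"],z)))
E
```

```text
t 10.93 tcp [ 0.6013 -0.0657  0.1247] head 172.2 q [-0.19  0.2   1.58  0.    1.36 -1.63] F [-0.14  0.58 -1.15] open 0.014 gf 8.0
[ -11.2358 -126.4793   14.7209]
fence_mark [467.4 261.4] 0.61 [ 2.7181 -0.1165 -0.    ]
```

View pics/w4.png

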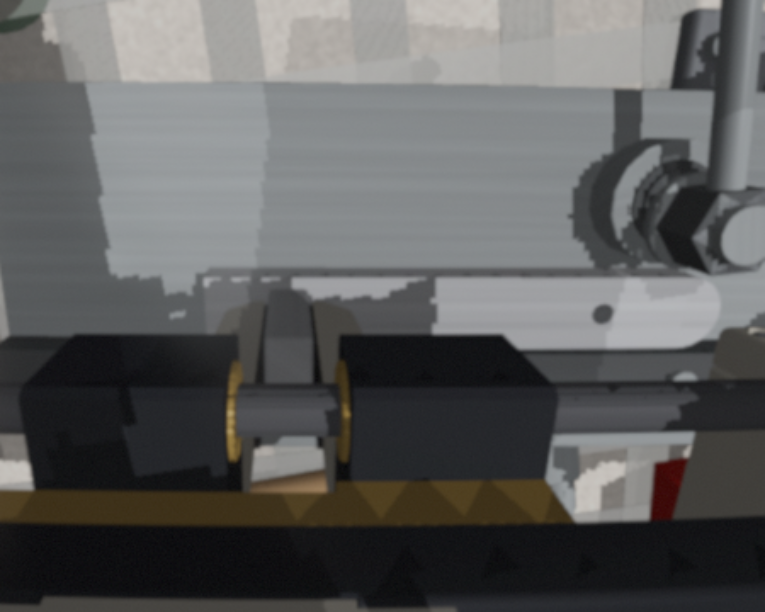

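The nose tip at (718,310) lies beyond the roller, flush at the fence and short of the bridge. I'll release, rise, and go to the lever grip.

```bash
python3 - <<'E'
from h import *
np.set_printoptions(precision=2,suppress=True)
cal=eyes.calibration("wrist")
for p,z in [((718,310),.122),((205,310),.122)]: print(tomill(pix2world(cal,np.array(p)/1.7+[110,60],z)))
s=robot.read_state();p=s["tool_pos"];q=np.array(p)+[0,0,.085]
plan([(q,172),(mill(-141,-6,100),172)],60)
E
```

```text
[-15.14  29.53  12.  ]
[ -15.51 -160.21   12.  ]
3 rows:
0, 0, -0.94, 0, 0, 0, 60,
0, 0, -0.95, 0, 0, 0.01, 60,
0, 0, -0.94, 0, 0, 0, 60
7 rows:
0.62, 0.58, 0, 0, 0, 0, 60,
0.62, 0.59, 0, 0, 0, 0, 60,
0.61, 0.58, -0.01, 0, 0, 0, 60,
0.62, 0.59, 0, 0, 0, 0, 60,
0.62, 0.58, 0, 0, 0, 0, 60,
0.62, 0.59, 0, 0, 0, 0, 60,
0.62, 0.58, 0, 0, 0, 0, 60
```

Call:
apply_moves(steps=[0,0,0,0,0,0,60,0,0,0,0,0,0,60,0,0,0,0,0,0,60,0,0,0,0,0,0,60,0,0,-0.94,0,0,0,60,0,0,-0.94,0,0,0,60,0,0,-0.94,0,0,0,60])

```text
t: 11.72
tool_pos: [0.6004, -0.0677, 0.2097]
orientation: [-0.217, -3.132, -0.0]
force: [-0.2, 0.6, 0.8]
opening: 0.0537
gripper_force: 0.0
```

Call:
apply_moves(steps=[0.62,0.58,0,0,0,0,60,0.62,0.58,0,0,0,0,60,0.62,0.58,0,0,0,0,60,0.62,0.58,0,0,0,0,60,0.62,0.58,0,0,0,0,60,0.62,0.58,0,0,0,0,60,0.62,0.58,0,0,0,0,60,0,0,0,0,0,0,60])

```text
t: 12.38
tool_pos: [0.4868, 0.0737, 0.2096]
orientation: [-0.214, -3.134, -0.002]
force: [-0.7, -0.3, -0.0]
opening: 0.0558
gripper_force: 0.0
```

```bash
python3 - <<'E'
from h import *
np.set_printoptions(precision=2,suppress=True)
s=st();print(tomill(s["tool_pos"]))
cal=eyes.calibration("wrist");img=eyes.read_camera("wrist");save(img,"w5.png",1.4)
for n,z in dict(fence_mark=.11,lever_grip=.156,gauge_nose=.116,gauge_handle=.142).items():
    for r in eyes.place_of("wrist",n)[:2]: print(n,np.round(r["xy"],1),round(r["conf"],2),tomill(pix2world(cal,r["xy"],z)))
E
```

```text
t 12.38 tcp [0.49 0.07 0.21] head 172.2 q [ 0.04 -0.16  1.79  0.    1.51 -1.39] F [-0.73 -0.32 -0.01] open 0.0558 gf 0.0
[-143.94   -4.4    99.56]
fence_mark [283.2 339.1] 0.95 [-1.02 -1.27 -0.  ]
lever_grip [283.8 227.6] 0.9 [-141.16   -2.39   46.  ]
gauge_nose [313.3 329.7] 0.76 [-17.33  29.6    6.  ]
```

View pics/w5.png

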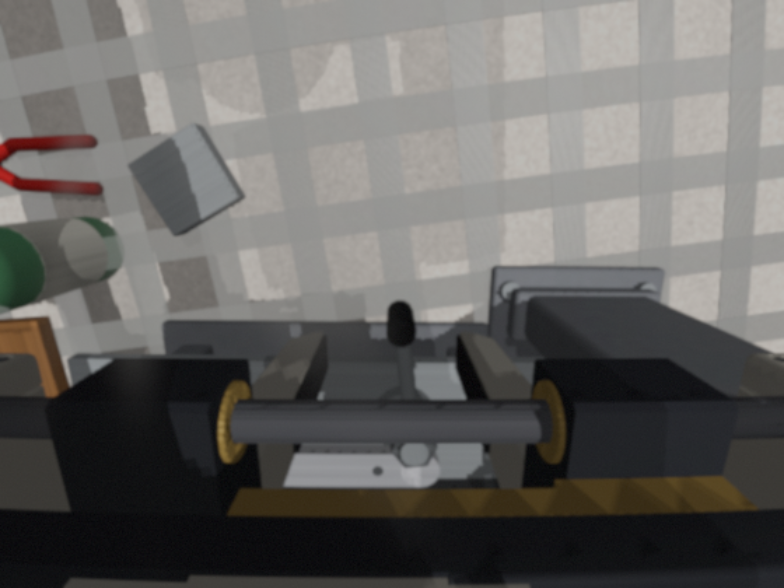

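Call:
apply_moves(steps=[-0.09,0.05,0.7,0,0,0,60,0,0,0.7,0,0,0,60,0,0,0.65,0,0,0,60,0,0,0,0,0,0,60])

```text
t: 12.97
tool_pos: [0.4895, 0.0711, 0.1433]
orientation: [-0.219, -3.127, 0.001]
force: [-0.9, 0.1, -0.5]
opening: 0.0558
gripper_force: 0.0
```

Call:
apply_moves(steps=[0,0,0,0,0,0,0,0,0,0,0,0,0,0,0,0,0,0,0,0,0,0,0,0,0,0,0,0,0,0,0,0,0,0,0,0,0,0,0,0,0,0,0,0,0,0,0,0,0,0,0,0,0,0,0,0,0,0,0,0,0,0,0], grip_force=15)

```text
t: 13.72
tool_pos: [0.4925, 0.0723, 0.1487]
orientation: [0.217, 3.132, 0.001]
force: [2.4, 0.8, 5.2]
opening: 0.0157
gripper_force: 15.0
```

```bash
python3 - <<'E'
from h import *
np.set_printoptions(precision=2,suppress=True)
s=st();p=tomill(s["tool_pos"]);print(p)
d=p[:2]-[-51,8];print(np.hypot(*d),"v",np.arctan2(d[1],d[0])%(2*np.pi)-np.pi+.1)
E
```

```text
t 13.72 tcp [0.49 0.07 0.15] head 172.09 q [ 0.04 -0.11  1.86  0.    1.39 -1.39] F [2.36 0.84 5.22] open 0.0157 gf 15.0
[-138.2    -4.97   38.69]
88.15920868447623 v 0.24761812825329246
```

Call:
apply_moves(steps=[-0.04,-0.19,0,0,0,0,0,-0.04,-0.19,0,0,0,0,0,-0.06,-0.18,0,0,0,0,0,-0.06,-0.18,0,0,0,0,0,-0.08,-0.17,0,0,0,0,0,-0.08,-0.17,0,0,0,0,0])

```text
t: 14.22
tool_pos: [0.4981, 0.0387, 0.1487]
orientation: [0.216, 3.134, 0.001]
force: [0.1, 4.2, 7.7]
opening: 0.0158
gripper_force: 15.0
```

Call:
apply_moves(steps=[-0.105,-0.16,0,0,0,0,0,-0.105,-0.16,0,0,0,0,0,-0.125,-0.145,0,0,0,0,0,-0.125,-0.145,0,0,0,0,0,-0.14,-0.13,0,0,0,0,0,-0.14,-0.13,0,0,0,0,0,0,0,0,0,0,0,0])

```text
t: 14.8
tool_pos: [0.5174, 0.0094, 0.1486]
orientation: [0.217, 3.132, 0.001]
force: [2.7, 1.4, 5.4]
opening: 0.0157
gripper_force: 15.0
```

```bash
python3 - <<'E'
from h import *
np.set_printoptions(precision=3,suppress=True)
s=st();p=tomill(s["tool_pos"]);print(p)
d=p[:2]-[-51,8];print(np.hypot(*d),"v",np.arctan2(d[1],d[0])%(2*np.pi)-np.pi+.1)
E
```

```text
t 14.8 tcp [0.517 0.009 0.149] head 172.08 q [-0.08 -0.05  1.8   0.    1.39 -1.51] F [2.74 1.38 5.44] open 0.0157 gf 15.0
[-104.762  -63.801   38.622]
89.69800042927535 v 1.0280930941000412
```

Call:
apply_moves(steps=[0,0,0,0,0,0,60,0,0,0,0,0,0,60,0,0,0,0,0,0,60,0,0,0,0,0,0,60,0,0,-0.7,0,0,0,60,0,0,-0.8,0,0,0,60,0,0,-0.7,0,0,0,60,0,0,0,0,0,0,60])

```text
t: 15.47
tool_pos: [0.5184, 0.0094, 0.2187]
orientation: [0.217, 3.128, -0.0]
force: [-1.0, 0.1, 1.2]
opening: 0.0551
gripper_force: 0.0
```

```bash
python3 - <<'E'
from h import *
np.set_printoptions(precision=2,suppress=True)
s=st();print(tomill(s["tool_pos"]))
for c in ["wrist","top"]:
  cal=eyes.calibration(c);img=eyes.read_camera(c)
  for n,z in dict(fence_mark=.11,lever_grip=.156,gauge_nose=.116,gauge_handle=.142).items():
    for r in eyes.place_of(c,n)[:2]:
        m=tomill(pix2world(cal,r["xy"],z));print(c,n,np.round(r["xy"],1),round(r["conf"],2),m,np.arctan2(m[1]-8,m[0]+51)%(2*np.pi)-np.pi+.1 if n=="lever_grip" else "")
  if c=="wrist": save(img,"w6.png",1.4)
plan([((.6008,-.067,s["tool_pos"][2]),172),((.6008,-.067,.1255),172)],60)
E
```

```text
t 15.47 tcp [0.52 0.01 0.22] head 172.08 q [-0.08 -0.1   1.72 -0.    1.51 -1.51] F [-1.    0.14  1.21] open 0.0551 gf 0.0
[-103.73  -63.69  108.65]
wrist lever_grip [115.1 145.6] 0.71 [-163.71 -192.1    46.  ] 1.157811576898562
wrist lever_grip [277.8 223.8] 0.55 [-100.74  -66.51   46.  ] 1.0821239357897325
wrist gauge_handle [280.3 343.8] 0.16 [ 27.7  -64.13  32.  ] 
top fence_mark [197.5 183.5] 0.75 [ 0.08 -1.38  0.  ] 
top fence_mark [371.1 284.8] 0.25 [-196.26 -468.29    0.  ] 
top lever_grip [237.3 143.2] 0.65 [106.41 -93.18  46.  ] 2.6703143631443305
top gauge_handle [242.7 191.6] 0.71 [ -10.13 -122.19   32.  ] 
4 rows:
-0.79, -0.54, -0.05, 0, 0, 0, 60,
-0.79, -0.53, -0.05, 0, 0, 0, 60,
-0.78, -0.54, -0.04, 0, -0.01, 0.01, 60,
-0.79, -0.53, -0.05, 0, 0, 0, 60
4 rows:
0, 0, 0.78, 0, 0, 0, 60,
0, 0, 0.77, 0, 0, 0, 60,
0, 0, 0.78, 0, 0, 0, 60,
0, 0, 0.78, 0, 0, 0, 60
```

View pics/w6.png

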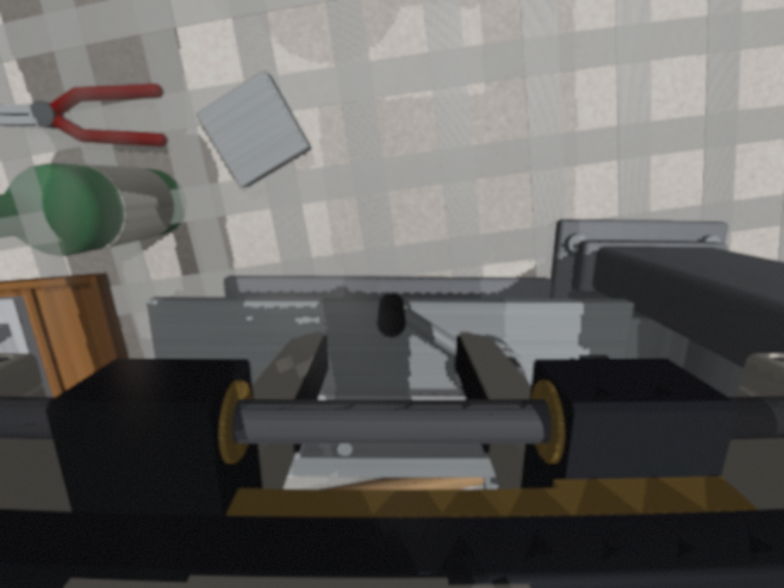

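The lever has swung, with the grip at (391,313) and lever value about 1.0–1.05. Now back to the tab for the proof slide.

Call:
apply_moves(steps=[-0.79,-0.54,-0.05,0,0,0,60,-0.79,-0.54,-0.05,0,0,0,60,-0.79,-0.53,-0.05,0,0,0,60,-0.79,-0.53,-0.05,0,0,0,60,0,0,0.7,0,0,0,60,0,0,0.8,0,0,0,60,0,0,0.8,0,0,0,60,0,0,0.75,0,0,0,60,0,0,0,0,0,0,60])

```text
t: 16.72
tool_pos: [0.5994, -0.0668, 0.1237]
orientation: [-0.217, -3.129, -0.001]
force: [0.4, -0.4, -0.2]
opening: 0.0561
gripper_force: 0.0
```

Call:
apply_moves(steps=[0,0,0,0,0,0,0,0,0,0,0,0,0,0,0,0,0,0,0,0,0,0,0,0,0,0,0,0,0,0,0,0,0,0,0,0,0,0,0,0,0,0,0,0,0,0,0,0,0,0,0,0,0,0,0,0,0,0,0,0,0,0,0,0,0,0,0,0,0,0], grip_force=8)

```text
t: 17.55
tool_pos: [0.6016, -0.0672, 0.1288]
orientation: [0.217, 3.133, -0.0]
force: [-1.0, -0.6, 3.1]
opening: 0.014
gripper_force: 8.0
```

```bash
python3 - <<'E'
from h import *
np.set_printoptions(precision=2,suppress=True)
s=st();print(tomill(s["tool_pos"]),s["wrist_torque"])
E
```

```text
t 17.55 tcp [ 0.6  -0.07  0.13] head 172.07 q [-0.2   0.2   1.58 -0.    1.36 -1.63] F [-1.02 -0.62  3.08] open 0.014 gf 8.0
[ -10.7  -127.95   18.77] [-0.03 -0.   -0.09]
```

Call:
apply_moves(steps=[0,0.2,0,0,0,0,0,0,0.35,0,0,0,0,0,0,0.35,0,0,0,0,0,0,0.35,0,0,0,0,0,0,0.35,0,0,0,0,0,0,0.3,0,0,0,0,0])

```text
t: 18.05
tool_pos: [0.6098, -0.0093, 0.1288]
orientation: [0.216, 3.133, -0.0]
force: [1.8, -3.9, 4.7]
opening: 0.0136
gripper_force: 8.0
```

Call:
apply_moves(steps=[0,0.3,0,0,0,0,0,0,0.3,0,0,0,0,0,0,0.3,0,0,0,0,0,0,0.2,0,0,0,0,0,0,0,0,0,0,0,0])

```text
t: 18.47
tool_pos: [0.6149, 0.0244, 0.1288]
orientation: [0.215, 3.132, 0.002]
force: [5.1, 3.2, 3.7]
opening: 0.0144
gripper_force: 8.0
```

```bash
python3 - <<'E'
from h import *
np.set_printoptions(precision=2,suppress=True)
s=st();print(tomill(s["tool_pos"]),s["wrist_torque"])
for c in ["wrist","top"]:
  cal=eyes.calibration(c);img=eyes.read_camera(c)
  for n,z in dict(fence_mark=.11,lever_grip=.156,gauge_nose=.116,gauge_handle=.142).items():
    for r in eyes.place_of(c,n)[:1]: print(c,n,np.round(r["xy"],1),round(r["conf"],2),tomill(pix2world(cal,r["xy"],z)))
E
```

```text
t 18.47 tcp [0.61 0.02 0.13] head 172.16 q [-0.04  0.23  1.55  0.    1.37 -1.48] F [5.06 3.24 3.74] open 0.0144 gf 8.0
[-10.32 -35.41  18.77] [ 0.42 -1.12 -0.08]
wrist lever_grip [215.2  79.9] 0.73 [-102.6   -65.58   46.  ]
wrist gauge_nose [518.3 235.6] 0.59 [-15.36 121.6    6.  ]
wrist gauge_handle [280.1 252.8] 0.75 [-14.61 -36.55  32.  ]
top fence_mark [195.4 181.3] 0.66 [5.01 4.83 0.  ]
top lever_grip [212.7 224.6] 0.49 [-101.74  -62.67   46.  ]
top gauge_nose [147.3 180.5] 0.5 [ -9.69 126.36   6.  ]
```

Call:
apply_moves(steps=[-0.02,0,0,0,0,0,0,0,0,0,0,0,0,0,0,0,0,0,0,0,0])

```text
t: 19.22
tool_pos: [0.6149, 0.0241, 0.1288]
orientation: [0.215, 3.133, 0.004]
force: [2.3, 3.5, 4.9]
opening: 0.0144
gripper_force: 8.0
```

Call:
apply_moves(steps=[-0.02,0,0,0,0,0,0,0,0,0,0,0,0,0,0,0,0,0,0,0,0])

```text
t: 19.47
tool_pos: [0.615, 0.0241, 0.1287]
orientation: [-0.215, -3.134, -0.004]
force: [-0.0, 5.4, 6.5]
opening: 0.0143
gripper_force: 8.0
```

Call:
apply_moves(steps=[-0.02,0,0,0,0,0,0,0,0,0,0,0,0,0,0,0,0,0,0,0,0])

```text
t: 19.72
tool_pos: [0.615, 0.0241, 0.1287]
orientation: [-0.215, -3.133, -0.004]
force: [-2.6, 4.3, 8.4]
opening: 0.014
gripper_force: 8.0
```

Call:
apply_moves(steps=[-0.02,0,0,0,0,0,0,0,0,0,0,0,0,0,0,0,0,0,0,0,0])

```text
t: 19.97
tool_pos: [0.6154, 0.0241, 0.1287]
orientation: [-0.215, -3.132, -0.004]
force: [-3.7, 5.3, 9.1]
opening: 0.0141
gripper_force: 8.0
```

Call:
apply_moves(steps=[0.03,0,-0.03,0,0,0,0,0,0.1,0,0,0,0,0,0,0.1,0,0,0,0,0,0,0.1,0,0,0,0,0,0,0,0,0,0,0,0])

```text
t: 20.38
tool_pos: [0.6163, 0.0316, 0.1287]
orientation: [-0.216, -3.133, -0.001]
force: [1.3, 0.7, 0.2]
opening: 0.0143
gripper_force: 8.0
```

Call:
apply_moves(steps=[0,0.05,0,0,0,0,0,0,0.05,0,0,0,0,0,0,0,0,0,0,0,0])

```text
t: 20.63
tool_pos: [0.6167, 0.0341, 0.1288]
orientation: [-0.217, -3.133, -0.0]
force: [0.8, 0.4, -2.9]
opening: 0.0142
gripper_force: 8.0
```

Call:
apply_moves(steps=[0,0.05,0,0,0,0,0,0,0,0,0,0,0,0,0,0,0,0,0,0,0])

```text
t: 20.88
tool_pos: [0.6169, 0.0353, 0.1289]
orientation: [-0.217, -3.133, -0.0]
force: [0.7, -0.8, -2.4]
opening: 0.0143
gripper_force: 8.0
```

```bash
python3 - <<'E'
from h import *
np.set_printoptions(precision=2,suppress=True)
s=st();print(tomill(s["tool_pos"]),s["wrist_torque"])
E
```

```text
t 20.88 tcp [0.62 0.04 0.13] head 172.08 q [-0.03  0.24  1.54  0.    1.37 -1.46] F [ 0.69 -0.77 -2.38] open 0.0143 gf 8.0
[ -9.81 -24.25  18.93] [-0.05 -0.31 -0.03]
```

Call:
apply_moves(steps=[0,0.05,0.02,0,0,0,0,0,0,0,0,0,0,0])

```text
t: 21.05
tool_pos: [0.6173, 0.0368, 0.1287]
orientation: [-0.217, -3.134, 0.0]
force: [0.1, -0.0, -0.4]
opening: 0.0139
gripper_force: 8.0
```

Call:
apply_moves(steps=[0,0.05,0,0,0,0,0,0,0,0,0,0,0,0])

```text
t: 21.22
tool_pos: [0.6175, 0.0385, 0.1287]
orientation: [-0.217, -3.134, -0.0]
force: [-0.4, 0.0, -0.3]
opening: 0.0137
gripper_force: 8.0
```

Call:
apply_moves(steps=[0,0.05,0,0,0,0,0,0,0,0,0,0,0,0])

```text
t: 21.38
tool_pos: [0.6178, 0.04, 0.1287]
orientation: [-0.217, -3.134, -0.0]
force: [-0.3, 0.0, -0.1]
opening: 0.014
gripper_force: 8.0
```

Call:
apply_moves(steps=[0,0.05,0,0,0,0,0,0,0,0,0,0,0,0])

```text
t: 21.55
tool_pos: [0.618, 0.0414, 0.1287]
orientation: [0.217, 3.134, 0.0]
force: [0.2, -0.0, 0.0]
opening: 0.0141
gripper_force: 8.0
```

Call:
apply_moves(steps=[0,0.05,0,0,0,0,0,0,0,0,0,0,0,0])

```text
t: 21.72
tool_pos: [0.6182, 0.0428, 0.1287]
orientation: [0.217, 3.134, 0.0]
force: [-0.5, -0.4, -0.0]
opening: 0.0139
gripper_force: 8.0
```

Call:
apply_moves(steps=[0,0.05,0,0,0,0,0,0,0,0,0,0,0,0])

```text
t: 21.88
tool_pos: [0.6185, 0.0436, 0.1288]
orientation: [0.217, 3.134, -0.002]
force: [-0.5, -4.7, 0.6]
opening: 0.014
gripper_force: 8.0
```

Call:
apply_moves(steps=[0,0.05,0,0,0,0,0,0,0,0,0,0,0,0])

```text
t: 22.05
tool_pos: [0.6186, 0.044, 0.1289]
orientation: [0.218, 3.134, -0.004]
force: [-1.8, -8.0, 2.7]
opening: 0.0138
gripper_force: 8.0
```

```bash
python3 - <<'E'
from h import *
np.set_printoptions(precision=2,suppress=True)
s=st();print(tomill(s["tool_pos"]),s["wrist_torque"])
cal=eyes.calibration("wrist");img=eyes.read_camera("wrist");cv2.imwrite("pics/w7.png",img[:,:,::-1])
for n,z in dict(lever_grip=.156,gauge_nose=.116,roll_mark=.116,gauge_handle=.142).items():
    for r in eyes.place_of("wrist",n)[:1]: print(n,np.round(r["xy"],1),round(r["conf"],2),tomill(pix2world(cal,r["xy"],z)))
E
```

```text
t 22.05 tcp [0.62 0.04 0.13] head 172.04 q [-0.01  0.24  1.53 -0.    1.37 -1.44] F [-1.82 -8.04  2.74] open 0.0138 gf 8.0
[ -9.33 -15.4   18.92] [-1.39  0.14  0.05]
lever_grip [171.1  80.2] 0.87 [-101.76  -65.08   46.  ]
gauge_nose [518.5 237.7] 0.82 [-12.76 141.55   6.  ]
roll_mark [514.5 238.3] 0.69 [-12.35 138.85   6.  ]
gauge_handle [519.9 235.4] 0.66 [-23.73 119.14  32.  ]
```

The nose met the rolls: -8 N and no further travel, and the network sees the nose at roll_mark. I'll draw back a little and check the side play by feel.

Call:
apply_moves(steps=[0,-0.1,0,0,0,0,0,0,-0.2,0,0,0,0,0,0,-0.2,0,0,0,0,0,0,-0.1,0,0,0,0,0,0,0,0,0,0,0,0,0,0,0,0,0,0,0], grip_force=20)

```text
t: 22.8
tool_pos: [0.6161, 0.0272, 0.1287]
orientation: [-0.218, -3.134, 0.001]
force: [0.6, -1.0, -0.1]
opening: 0.0142
gripper_force: 20.0
```

Call:
apply_moves(steps=[-0.015,0,0,0,0,0,0,0,0,0,0,0,0,0,0,0,0,0,0,0,0])

```text
t: 23.05
tool_pos: [0.6162, 0.0274, 0.1287]
orientation: [-0.217, -3.133, 0.001]
force: [-3.1, -4.8, 2.6]
opening: 0.0141
gripper_force: 20.0
```

Call:
apply_moves(steps=[-0.015,0,0,0,0,0,0,0,0,0,0,0,0,0,0,0,0,0,0,0,0])

```text
t: 23.3
tool_pos: [0.6163, 0.0274, 0.1287]
orientation: [-0.217, -3.132, 0.001]
force: [-6.4, -4.0, 4.5]
opening: 0.014
gripper_force: 20.0
```

Call:
apply_moves(steps=[-0.015,0,0,0,0,0,0,0,0,0,0,0,0,0,0,0,0,0,0,0,0])

```text
t: 23.55
tool_pos: [0.6163, 0.0274, 0.1287]
orientation: [-0.217, -3.132, 0.001]
force: [-8.1, -3.4, 6.2]
opening: 0.0138
gripper_force: 20.0
```

Call:
apply_moves(steps=[-0.015,0,0,0,0,0,0,0,0,0,0,0,0,0,0,0,0,0,0,0,0])

```text
t: 23.8
tool_pos: [0.6164, 0.0274, 0.1287]
orientation: [-0.217, -3.131, 0.001]
force: [-10.3, -3.2, 7.2]
opening: 0.0138
gripper_force: 20.0
```

Call:
apply_moves(steps=[0.06,0,0,0,0,0,0,0,0,0,0,0,0,0,0,0,0,0,0,0,0])

```text
t: 24.05
tool_pos: [0.6162, 0.0281, 0.1287]
orientation: [0.217, 3.134, 0.0]
force: [-0.7, -2.0, 1.0]
opening: 0.0139
gripper_force: 20.0
```

Call:
apply_moves(steps=[0.015,0,0,0,0,0,0,0,0,0,0,0,0,0,0,0,0,0,0,0,0])

```text
t: 24.3
tool_pos: [0.6161, 0.0281, 0.1287]
orientation: [0.217, 3.133, 0.001]
force: [2.0, 1.1, -0.9]
opening: 0.014
gripper_force: 20.0
```

Call:
apply_moves(steps=[0.015,0,0,0,0,0,0,0,0,0,0,0,0,0,0,0,0,0,0,0,0])

```text
t: 24.55
tool_pos: [0.6158, 0.0279, 0.1288]
orientation: [0.217, 3.133, 0.0]
force: [4.7, 0.1, -1.3]
opening: 0.014
gripper_force: 20.0
```

Call:
apply_moves(steps=[0.015,0,0,0,0,0,0,0,0,0,0,0,0,0,0,0,0,0,0,0,0])

```text
t: 24.8
tool_pos: [0.6155, 0.0278, 0.1288]
orientation: [0.217, 3.132, -0.0]
force: [6.5, 0.6, -3.1]
opening: 0.014
gripper_force: 20.0
```

Call:
apply_moves(steps=[0.015,0,0,0,0,0,0,0,0,0,0,0,0,0,0,0,0,0,0,0,0])

```text
t: 25.05
tool_pos: [0.6153, 0.0278, 0.1289]
orientation: [0.217, 3.132, -0.0]
force: [6.7, -1.7, -3.6]
opening: 0.014
gripper_force: 20.0
```

The slide is free but the play feels small, only a few tenths of a mm (lever about 1.06–1.1). For margin I'll draw the gauge back to the setting position, open the lever by about 0.08 rad and prove the setting again.

Call:
apply_moves(steps=[-0.03,0,0.01,0,0,0,0,0,-0.2,0,0,0,0,0,0,-0.4,0,0,0,0,0,0,-0.4,0,0,0,0,0,0,-0.4,0,0,0,0,0,0,-0.4,0,0,0,0,0,0,-0.4,0,0,0,0,0,0,-0.4,0,0,0,0,0,0,-0.4,0,0,0,0,0,0,-0.15,0,0,0,0,0,0,0,0,0,0,0,0], grip_force=8)

```text
t: 25.97
tool_pos: [0.6018, -0.0683, 0.1287]
orientation: [-0.22, -3.134, 0.002]
force: [-0.5, -2.8, 4.2]
opening: 0.0137
gripper_force: 8.0
```

```bash
python3 - <<'E'
from h import *
np.set_printoptions(precision=2,suppress=True)
s=st();print(tomill(s["tool_pos"]))
print(mill(-104.8,-63.8,38.6))
E
```

```text
t 25.97 tcp [ 0.6  -0.07  0.13] head 171.97 q [-0.2   0.2   1.57 -0.    1.36 -1.63] F [-0.51 -2.82  4.2 ] open 0.0137 gf 8.0
[ -10.36 -129.     18.7 ]
[0.52 0.01 0.15]
```

Call:
apply_moves(steps=[0,0,0,0,0,0,60,0,0,0,0,0,0,60,0,0,0,0,0,0,60,0,0,0,0,0,0,60,0,0,-1,0,0,0,60,0,0,-1,0,0,0,60,0,0,-1,0,0,0,60])

```text
t: 26.55
tool_pos: [0.6013, -0.0654, 0.2183]
orientation: [-0.216, -3.132, -0.0]
force: [1.5, 0.1, 0.4]
opening: 0.054
gripper_force: 0.0
```

Call:
apply_moves(steps=[0.79,0.54,0,0,0,0,60,0.79,0.54,0,0,0,0,60,0.79,0.54,0,0,0,0,60,0.78,0.55,0,0,0,0,60,0,0,0,0,0,0,60,0,0,0,0,0,0,60])

```text
t: 27.05
tool_pos: [0.5169, 0.0127, 0.2183]
orientation: [0.214, 3.134, -0.0]
force: [0.9, -0.8, 0.8]
opening: 0.0559
gripper_force: 0.0
```

```bash
python3 - <<'E'
from h import *
np.set_printoptions(precision=2,suppress=True)
s=st();print(tomill(s["tool_pos"]))
cal=eyes.calibration("wrist");img=eyes.read_camera("wrist")
for n,z in dict(lever_grip=.156,fence_mark=.11,gauge_nose=.116).items():
    for r in eyes.place_of("wrist",n)[:2]: print(n,np.round(r["xy"],1),round(r["conf"],2),tomill(pix2world(cal,r["xy"],z)))
E
```

```text
t 27.05 tcp [0.52 0.01 0.22] head 172.19 q [-0.07 -0.1   1.72 -0.    1.52 -1.51] F [ 0.91 -0.76  0.83] open 0.0559 gf 0.0
[-105.74  -60.58  108.35]
lever_grip [276.4 225.2] 0.59 [-102.06  -64.56   46.  ]
fence_mark [336.7 302.2] 0.7 [-1.92 -1.06 -0.  ]
```

Call:
apply_moves(steps=[-0.03,-0.11,0.7,0,0,0,60,0,0,0.8,0,0,0,60,0,0,0.8,0,0,0,60,0,0,0,0,0,0,60,0,0,0,0,0,0,60])

```text
t: 27.67
tool_pos: [0.5171, 0.008, 0.148]
orientation: [-0.218, -3.13, -0.0]
force: [0.3, -0.8, -0.4]
opening: 0.0557
gripper_force: 0.0
```

Call:
apply_moves(steps=[0,0,0,0,0,0,0,0,0,0,0,0,0,0,0,0,0,0,0,0,0,0,0,0,0,0,0,0,0,0,0,0,0,0,0,0,0,0,0,0,0,0,0,0,0,0,0,0,0,0,0,0,0,0,0,0,0,0,0,0,0,0,0], grip_force=15)

```text
t: 28.42
tool_pos: [0.5186, 0.009, 0.1497]
orientation: [0.217, 3.133, 0.001]
force: [3.5, 3.8, 1.4]
opening: 0.0153
gripper_force: 15.0
```

```bash
python3 - <<'E'
from h import *
np.set_printoptions(precision=2,suppress=True)
s=st();print(tomill(s["tool_pos"]))
E
```

```text
t 28.42 tcp [0.52 0.01 0.15] head 172.09 q [-0.08 -0.05  1.8   0.    1.39 -1.52] F [3.49 3.81 1.4 ] open 0.0153 gf 15.0
[-103.54  -64.06   39.74]
```

Call:
apply_moves(steps=[0.07,0.05,0,0,0,0,0,0.07,0.05,0,0,0,0,0,0.06,0.04,0,0,0,0,0,0,0,0,0,0,0,0,0,0,0,0,0,0,0])

```text
t: 28.83
tool_pos: [0.5133, 0.0136, 0.1497]
orientation: [0.217, 3.132, 0.0]
force: [4.8, 3.4, -0.5]
opening: 0.0164
gripper_force: 15.0
```

```bash
python3 - <<'E'
from h import *
np.set_printoptions(precision=2,suppress=True)
s=st();print(tomill(s["tool_pos"]))
E
```

```text
t 28.83 tcp [0.51 0.01 0.15] head 172.08 q [-0.07 -0.06  1.81  0.    1.39 -1.51] F [ 4.77  3.36 -0.55] open 0.0164 gf 15.0
[-109.36  -60.22   39.71]
```

Call:
apply_moves(steps=[0,0,0,0,0,0,60,0,0,0,0,0,0,60,0,0,0,0,0,0,60,0,0,0,0,0,0,60,0,0,-0.73,0,0,0,60,0,0,-0.8,0,0,0,60,0,0,-0.8,0,0,0,60,0,0,0,0,0,0,60])

```text
t: 29.5
tool_pos: [0.515, 0.0131, 0.2247]
orientation: [0.217, 3.127, -0.0]
force: [1.3, -0.5, 0.4]
opening: 0.0557
gripper_force: 0.0
```

Call:
apply_moves(steps=[-0.8,-0.57,0,0,0,0,60,-0.8,-0.57,0,0,0,0,60,-0.8,-0.57,0,0,0,0,60,-0.8,-0.57,0,0,0,0,60,0,0,0,0,0,0,60,0,0,0,0,0,0,60])

```text
t: 30.0
tool_pos: [0.5982, -0.0686, 0.2177]
orientation: [-0.22, -3.131, -0.0]
force: [-0.1, 0.1, -0.6]
opening: 0.0557
gripper_force: 0.0
```

```bash
python3 - <<'E'
from h import *
np.set_printoptions(precision=2,suppress=True)
s=st();print(tomill(s["tool_pos"]))
cal=eyes.calibration("wrist");img=eyes.read_camera("wrist");save(img[60:420,110:560],"w8.png",1.7)
for n,z in dict(lever_grip=.156,fence_mark=.11,gauge_nose=.116,gauge_handle=.142).items():
    for r in eyes.place_of("wrist",n)[:2]: print(n,np.round(r["xy"],1),round(r["conf"],2),tomill(pix2world(cal,r["xy"],z)))
E
```

```text
t 30.0 tcp [ 0.6  -0.07  0.22] head 171.97 q [-0.2   0.14  1.48 -0.    1.52 -1.63] F [-0.1   0.14 -0.61] open 0.0557 gf 0.0
[ -13.82 -129.82  107.68]
lever_grip [370.6 100.4] 0.74 [-106.93  -63.95   46.  ]
lever_grip [157.6  72.2] 0.59 [-126.76 -219.74   46.  ]
fence_mark [413.6 220.6] 0.9 [-0.5  0.4 -0. ]
fence_mark [ 19.9 172.9] 0.65 [ -48.34 -381.64   -0.  ]
gauge_nose [445.6 208.9] 0.57 [-13.89  27.26   6.  ]
gauge_handle [280.6 214.6] 0.8 [ -15.59 -130.31   32.  ]
```

View pics/w8.png

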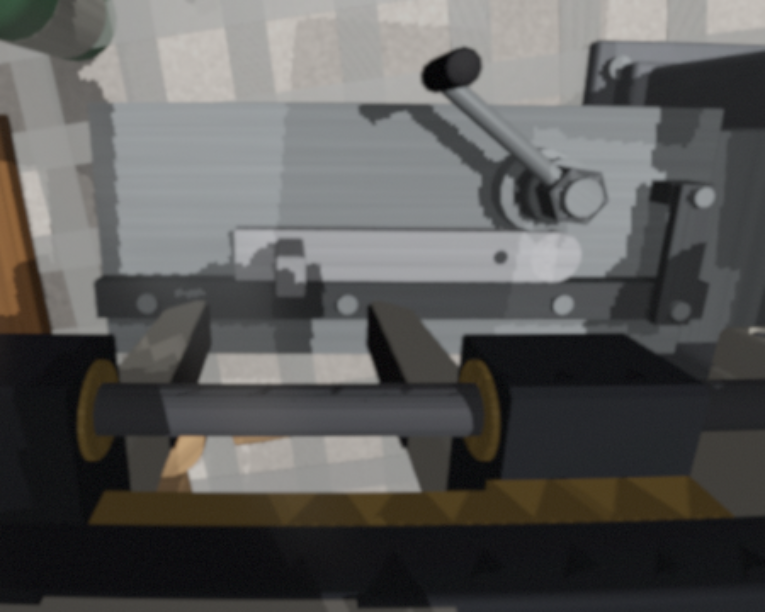

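The gauge lies flush at the fence with its nose (580,258) just past the roller and short of the bridge. The lever now reads about 1.01. I'll regrip and prove the setting again.

Call:
apply_moves(steps=[0,0,0.7,0,0,0,60,0,0,0.8,0,0,0,60,0,0,0.8,0,0,0,60,0,0,0.67,0,0,0,60,0,0,0,0,0,0,60,0,0,0,0,0,0,60])

```text
t: 30.75
tool_pos: [0.5971, -0.0668, 0.1295]
orientation: [-0.216, -3.132, -0.001]
force: [0.7, 1.1, 0.7]
opening: 0.056
gripper_force: 0.0
```

Call:
apply_moves(steps=[0,0,0,0,0,0,0,0,0,0,0,0,0,0,0,0,0,0,0,0,0,0,0,0,0,0,0,0,0,0,0,0,0,0,0,0,0,0,0,0,0,0,0,0,0,0,0,0,0,0,0,0,0,0,0,0,0,0,0,0,0,0,0], grip_force=8)

```text
t: 31.5
tool_pos: [0.5985, -0.0676, 0.1304]
orientation: [0.217, 3.134, -0.0]
force: [-0.1, 0.5, 1.8]
opening: 0.0139
gripper_force: 8.0
```

Call:
apply_moves(steps=[-0.02,0.2,0,0,0,0,0,0,0.35,0,0,0,0,0,0,0.35,0,0,0,0,0,0,0.35,0,0,0,0,0,0,0.35,0,0,0,0,0,0,0.3,0,0,0,0,0,0,0,0,0,0,0,0])

```text
t: 32.08
tool_pos: [0.6072, -0.0084, 0.1303]
orientation: [0.214, 3.134, 0.002]
force: [-0.5, 3.5, 3.3]
opening: 0.0143
gripper_force: 8.0
```

```bash
python3 - <<'E'
from h import *
np.set_printoptions(precision=2,suppress=True)
s=st();print(tomill(s["tool_pos"]))
E
```

```text
t 32.08 tcp [ 0.61 -0.01  0.13] head 172.2 q [-0.1   0.21  1.57  0.    1.37 -1.53] F [-0.48  3.54  3.35] open 0.0143 gf 8.0
[-13.39 -68.9   20.33]
```

Call:
apply_moves(steps=[0,0.25,0,0,0,0,0,0,0.3,0,0,0,0,0,0,0.3,0,0,0,0,0,0,0.3,0,0,0,0,0,0,0.2,0,0,0,0,0,0,0.1,0,0,0,0,0,0,0,0,0,0,0,0,0,0,0,0,0,0,0])

```text
t: 32.75
tool_pos: [0.613, 0.0332, 0.1303]
orientation: [0.216, 3.134, 0.003]
force: [0.0, 3.9, 5.0]
opening: 0.0139
gripper_force: 8.0
```

Call:
apply_moves(steps=[0,0.06,0,0,0,0,0,0,0.06,0,0,0,0,0,0,0,0,0,0,0,0])

```text
t: 33.0
tool_pos: [0.6133, 0.0349, 0.1303]
orientation: [0.218, 3.134, -0.001]
force: [-1.6, -2.5, 5.1]
opening: 0.0139
gripper_force: 8.0
```

Call:
apply_moves(steps=[0,0.06,0,0,0,0,0,0,0,0,0,0,0,0])

```text
t: 33.17
tool_pos: [0.6136, 0.0364, 0.1303]
orientation: [0.218, 3.134, -0.001]
force: [-0.6, -3.8, 4.8]
opening: 0.014
gripper_force: 8.0
```

Call:
apply_moves(steps=[0,0.05,0,0,0,0,0,0,0,0,0,0,0,0])

```text
t: 33.33
tool_pos: [0.6137, 0.0378, 0.1303]
orientation: [0.218, 3.134, -0.002]
force: [-0.6, -4.3, 5.8]
opening: 0.014
gripper_force: 8.0
```

Call:
apply_moves(steps=[0,0.06,-0.03,0,0,0,0,0,0.05,0,0,0,0,0,0,0,0,0,0,0,0])

```text
t: 33.58
tool_pos: [0.6139, 0.0423, 0.1304]
orientation: [-0.217, -3.133, -0.001]
force: [1.7, -0.3, -0.8]
opening: 0.0137
gripper_force: 8.0
```

Call:
apply_moves(steps=[0,0.06,0,0,0,0,0,0,0,0,0,0,0,0])

```text
t: 33.75
tool_pos: [0.6141, 0.0439, 0.1304]
orientation: [-0.217, -3.133, 0.0]
force: [2.2, -0.8, -2.8]
opening: 0.0142
gripper_force: 8.0
```

Call:
apply_moves(steps=[0,0.05,0,0,0,0,0,0,0,0,0,0,0,0])

```text
t: 33.92
tool_pos: [0.6143, 0.0445, 0.1307]
orientation: [-0.217, -3.133, 0.003]
force: [0.5, -4.9, -1.6]
opening: 0.0142
gripper_force: 8.0
```

Call:
apply_moves(steps=[0,0.05,0,0,0,0,0,0,0,0,0,0,0,0])

```text
t: 34.08
tool_pos: [0.6144, 0.0449, 0.1309]
orientation: [-0.218, -3.133, 0.005]
force: [-0.6, -9.1, 0.2]
opening: 0.0139
gripper_force: 8.0
```

Call:
apply_moves(steps=[0,-0.1,0.01,0,0,0,0,0,-0.3,0,0,0,0,0,0,-0.4,0,0,0,0,0,0,-0.4,0,0,0,0,0,0,-0.4,0,0,0,0,0,0,-0.4,0,0,0,0,0,0,-0.4,0,0,0,0,0,0,-0.4,0,0,0,0,0,0,-0.3,0,0,0,0,0,0,0,0,0,0,0,0])

```text
t: 34.92
tool_pos: [0.6016, -0.0476, 0.1307]
orientation: [-0.22, -3.134, 0.001]
force: [-0.3, 0.2, -1.3]
opening: 0.0137
gripper_force: 8.0
```

```bash
python3 - <<'E'
from h import *
np.set_printoptions(precision=2,suppress=True)
s=st();print(tomill(s["tool_pos"]))
E
```

```text
t 34.92 tcp [ 0.6  -0.05  0.13] head 171.97 q [-0.16  0.2   1.58 -0.    1.37 -1.59] F [-0.28  0.23 -1.32] open 0.0137 gf 8.0
[ -13.41 -108.53   20.66]
```

Call:
apply_moves(steps=[-0.01,-0.3,0.02,0,0,0,0,-0.01,-0.4,0,0,0,0,0,0,-0.4,0,0,0,0,0,0,-0.4,0,0,0,0,0,0,-0.4,0,0,0,0,0,0,-0.4,0,0,0,0,0,0,-0.35,0,0,0,0,0,0,-0.2,0,0,0,0,0,0,0,0,0,0,0,0,0,0,0,0,0,0,0])

```text
t: 35.75
tool_pos: [0.59, -0.1301, 0.1303]
orientation: [-0.217, -3.132, -0.001]
force: [-5.3, 0.6, 3.4]
opening: 0.0138
gripper_force: 8.0
```

```bash
python3 - <<'E'
from h import *
np.set_printoptions(precision=2,suppress=True)
s=st();print(tomill(s["tool_pos"]))
cal=eyes.calibration("wrist");img=eyes.read_camera("wrist");save(img[60:420,110:560],"w9.png",1.7)
for n,z in dict(lever_grip=.156,fence_mark=.11,gauge_nose=.116,gauge_handle=.142).items():
    for r in eyes.place_of("wrist",n)[:1]: print(n,np.round(r["xy"],1),round(r["conf"],2),tomill(pix2world(cal,r["xy"],z)))
E
```

```text
t 35.75 tcp [ 0.59 -0.13  0.13] head 172.09 q [-0.3   0.2   1.57  0.    1.37 -1.73] F [-5.26  0.64  3.42] open 0.0138 gf 8.0
[ -13.43 -191.79   20.32]
fence_mark [552.6 256.9] 0.83 [ 0.51  1.14 -0.  ]
gauge_nose [517.4 238.5] 0.94 [-15.77 -33.79   6.  ]
gauge_handle [278.7 259.2] 0.96 [ -13.1  -193.71   32.  ]
```

Call:
apply_moves(steps=[0.01,-0.15,0,0,0,0,0,0.015,0,0,0,0,0,0,0,0,0,0,0,0,0,0,0,0,0,0,0,60,0,0,0,0,0,0,60,0,0,0,0,0,0,60,0,0,0,0,0,0,60,0,0,-0.8,0,0,0,60,0,0,-0.9,0,0,0,60,0,0,-0.9,0,0,0,60,0,0,-0.9,0,0,0,60,0,0,0,0,0,0,60])

```text
t: 37.0
tool_pos: [0.5923, -0.1354, 0.2425]
orientation: [0.216, 3.124, -0.004]
force: [0.5, -0.2, 1.0]
opening: 0.0555
gripper_force: 0.0
```

```bash
python3 - <<'E'
from h import *
np.set_printoptions(precision=2,suppress=True)
s=st()
Z=dict(gauge_handle=.142,gauge_nose=.116,lever_grip=.156,fence_mark=.11)
for c in ["wrist","top","scene"]:
    cal=eyes.calibration(c);img=eyes.read_camera(c)
    if c=="wrist": save(img[60:420,110:560],"w10.png",1.7)
    for n,z in Z.items():
        for r in eyes.place_of(c,n)[:1]: print(c,n,round(r["conf"],2),tomill(pix2world(cal,r["xy"],z)))
cal=eyes.calibration("top")
for n in ["flux_bottle","mandrel","hammer","bench_block","bead_cup","pliers","flat_file"]:
    eyes.read_camera("top") if n=="flux_bottle" else 0
    for r in eyes.place_of("top",n)[:1]: print(n,round(r["conf"],2),pix2world(cal,r["xy"],0)*1e3)
E
```

```text
t 37.0 tcp [ 0.59 -0.14  0.24] head 172.08 q [-0.31  0.13  1.44 -0.    1.56 -1.74] F [ 0.55 -0.24  1.04] open 0.0555 gf 0.0
wrist gauge_handle 0.77 [ -17.32 -198.18   32.  ]
wrist gauge_nose 0.66 [-15.99 -37.2    6.  ]
wrist lever_grip 0.58 [-107.1   -62.53   46.  ]
wrist fence_mark 0.83 [ 0.55 -1.26 -0.  ]
top gauge_handle 0.45 [ -11.6  -191.83   32.  ]
top gauge_nose 0.21 [ -46.51 -439.02    6.  ]
top lever_grip 0.31 [-195.77 -461.27   46.  ]
top fence_mark 0.64 [4.75 6.87 0.  ]
scene gauge_handle 0.74 [   2.87 -193.1    32.  ]
scene gauge_nose 0.62 [-15.15 -38.93   6.  ]
scene lever_grip 0.67 [-111.67  -74.79   46.  ]
scene fence_mark 0.88 [ 2.2   6.74 -0.  ]
flux_bottle 0.95 [ 429.75 -201.22    0.  ]
mandrel 0.71 [ 767.39 -198.43    0.  ]
bench_block 0.69 [393.15 -95.99   0.  ]
bead_cup 0.63 [ 375.13 -405.38    0.  ]
pliers 0.66 [ 352.02 -273.58    0.  ]
flat_file 0.61 [ 547.18 -548.93    0.  ]
```

View pics/w10.png

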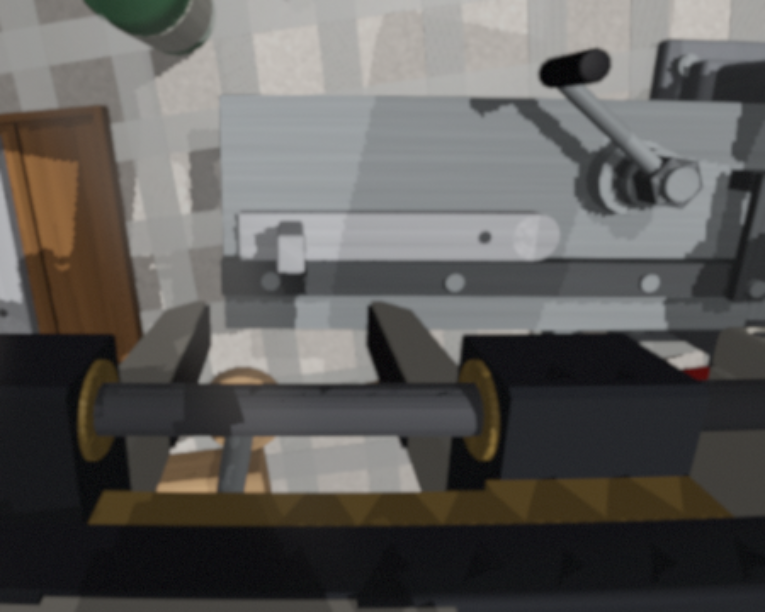

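The gauge lies flush at the fence with its nose (558,238) clear of the roller (left edge about 600). The lever is unchanged at about 1.0 and the gripper is clear of everything.

```bash
python3 -c "
from plant import robot
print(robot.close_job())"
```

```text
the job is handed in; nothing more can be done
None
```

Handed in at 37 s: the guide is set to the narrow gauge (lever about 1.0, roughly 1 mm of side play by camera estimate). The first setting felt tight, so I reopened the lever slightly and proved it again to the rolls. The gauge now lies along the fence with its nose clear of the roller; the camera check showed no bystander moved, but it didn't find the hammer. I viewed 11 pictures, one over the limit of 10.

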